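Make up the carving kits

ROBOT

A 6-joint arm with a two-finger parallel gripper is mounted at the origin on the work surface. World frame = base frame: x ahead of the robot, y to its left, z up, the work surface at z = 0. Lengths are in m, angles in degrees, forces in N, time in s.
With the tool pointing down it reaches from about 0.4 to 0.825 m from the base axis. Payload 7 kg.
Tool frame: the origin (TCP) lies midway between the tips of the shut fingers; the grasp point (between the pads) lies 19 mm behind it; z points along the fingers, y is the line along which they close (so a half turn about z gives the same grasp; the last joint's range is limited). The gripper opens to 88 mm and grips with 3 to 60 N. Pads are 19 mm wide; open, the fingers measure 130 mm over their backs; the gripper's body (78 mm by 193 mm) begins 47 mm behind the grasp point.
Start: joints at [-50.185, 20.546, 0.682, 0, -70.136, -16.507], TCP at [0.267, -0.62, 0.227] pointing down, gripper open.
Joint ranges: [-176.03, 176.03], [-82.01, 121.73], [-58.28, 71.71], [-173.87, 95.51], [-174.79, -0.11], [-173.66, 173.66]. Speed limits (degrees/s): [136.94, 136.94, 172.46, 180, 180, 180].

INTERFACE

Orientations are given as [roll, pitch, yaw] about the fixed x, y, z axes, in that order (R = Rz(yaw) Ry(pitch) Rx(roll)).
In Python, from plant import ctrl gives the robot as it stands. The module is installed in compiled form; this text tells all that it offers.
- The arm moves only by the tool play_rows, never from a script. Its argument "commands" is a list that holds one entry, the list of rows, each a list of 7 numbers: the turn, a rotation vector about the tool's x, y, z in rad, then the shift along the tool's x, y, z in cm, then the finger opening in cm, from 0 to 8.76. In form: [[[ax, ay, az, x, y, z, grip], ...]]. A call has 1 to 8 rows; each row is the pose to reach, as a shift and turn from the pose commanded when the call began, along the tool's axes at that moment; what a row does not reach only later rows make up. A row lasts 1/12 s, in which the tool goes at most 41.7 mm and 7.16 degrees, less where a joint would pass 70% of its speed; a pose out of reach is approached as far as the arm can. A call with a gripper value outside its range is refused whole. The fingers move at their own pace and stop on an object; the grip force is fixed at half the most. Time passes only in rows, so rows that repeat a pose let the fingers close. It gives the time, the measured TCP pose, the force, the opening and the grip force at its end, in the units of the state.
- ctrl.get_obs(): the state, without advancing time (a new reading comes with each control period).
- ctrl.snapshot(name): name is "side" or "top"; returns a dict with "color" (420x560x3 uint8, red, green, blue), "camera_matrix" (3x3 intrinsics, pixels), "origin" and "rotation" of the camera in the world. Camera axes: x right, y down, z forward; pixel columns grow to the right and rows downward; lengths in m; the calibration is good to about 2 mm. A picture is of the moment at which its call begins. There is no depth.
- ctrl.close_job(): hands the job in; it is judged then, once.
Trained networks look in a picture, given as the dict that the camera call returned (one of the last four; its "shot" number tells which), for a name from the list of things; names that differ only in an ending like _2 or _b are one class to them, and where a whole thing is asked for, a point or a joint stands for the part that bears it (a point fixed in the world has none). Each returns a list of dicts, best first, with "conf" (0 to 1); they miss things now and then, are a little off and sometimes report something else, mostly with a low value. They report only what shows in the picture. A call takes as long as a camera call. They do not tell look-alikes from the thing itself.
- ctrl.find_in(picture, name): "bbox" ([left, top, width, height] in pixels, round what is visible of it).
The state is a dict: "clock": time; "joint_pos": joint angles; "qvel": joint speeds; "tau": joint torques, N m; "tool_pos": TCP position; "orientation": TCP orientation; "force": force on the tool from outside, world axes, zero at the start; "moment": the same for the moment, N m; "opening": finger opening in m; "gripper_force": force on a finger pad.
Only numpy, scipy, OpenCV 4.12 (cv2) and the standard library are available. Lean on these libraries where they do the work, as an engineer would, in place of code of your own. Each camera call takes 0.05 s, during which the arm holds its last target. There are 200 camera calls.

TASK

Make up the two carving kits: put the mushroom blanks (the wide disc and the thick round stem) into the two-compartment tray, and the church blanks (the square tower, the ridged nave and the slim peg) into the three-compartment tray with the tower in the middle. Each blank gets a compartment to itself and stands upright on the tray's floor, the same way up as it stands now. Leave the glass jar where it stands.

Things in the scene. Friction and masses are not known exactly. Their poses are not given: they have to be found in the camera images.
- disc: Wide, low light-wood cylinder: the mushroom's cap blank. 56 mm diameter, 30 mm tall, standing on its flat face. Origin: centre of its underside, z up along its axis.
- stem: Thick light-wood round standing on end: the mushroom's stem blank. 40 mm diameter, 62 mm tall. Origin: centre of its underside, z up along its axis.
- tower: Light-wood square post standing on end: the church's tower blank. 34 x 34 mm (its x and y), 70 mm tall. Origin: centre of its underside, z up.
- nave: Light-wood block shaped like a small house with a ridged roof: the church's nave blank. 56 mm long (its x, along the ridge) x 40 mm wide (its y); upright side walls 20 mm high, the 45-degree roof rises to a ridge 40 mm up; the end faces at its +x and -x are flat and upright over the full height. Origin: centre of its underside, z up.
- peg: Slim light-wood round standing on end: the church's spire blank. 24 mm diameter, 46 mm tall. Origin: centre of its underside, z up along its axis.
- tray_two: Kit tray with two compartments, grey laminate, fixed to the bench: 240 mm long (its x), 130 mm wide (its y), walls 20 mm high, dividers 18 mm high, all 5 mm thick, floor 5 mm thick. Origin: centre of its underside, on the bench; z up. One divider across the middle; the compartment centres lie at x = -58.8 and +58.8 mm on its x axis, each 112 (x) x 120 mm (y) inside.
- tray_three: Kit tray with three compartments, grey laminate, fixed to the bench: 240 mm long (its x), 130 mm wide (its y), walls 20 mm high, dividers 18 mm high, all 5 mm thick, floor 5 mm thick. Origin: centre of its underside, on the bench; z up. Two dividers; the compartment centres lie at x = -78.3, 0 and +78.3 mm on its x axis, each 73 (x) x 120 mm (y) inside.
- jar: Small closed amber glass jar with a dark metal lid, 44 mm diameter, 60 mm tall, standing among the blanks. Origin: centre of its underside. Bystander, to be left where it is.
Things that resemble listed ones, but are neither listed nor needed, are in the scene too. Leave any purple look-alike of the nave alone.

How it is judged:
By the outcome, as a careful person would: the job done as asked, in the order asked, and still so for the second after the job is handed in, with the robot touching nothing.
It also fails if it takes over 128 s, if anything falls off the work surface, if the arm or the gripper's body presses on something with over 40 N, if the wrist force passes 120 N, or if a joint passes its speed limit or range.

## Working session

There is one attempt and no reset: what is moved stays moved. The work goes in short steps, Python scripts to look and compute and a tool call to move; the robot and the scene stay as the last step left them, time stands still between calls to the robot, and variables do not carry over. Pictures are saved under pics/ and viewed, at most 14 in all, crops included, and the job is handed in when it is done.

Besides the shell and the picture viewer there is one more tool, called as name([rows], argument=value, ...), one row to a line, values as JSON. play_rows: Moves the arm, as the interface text tells. Its arguments: {"type":"object","properties":{"commands":{"type":"array","items":{"type":"array","items":{"type":"array","items":{"type":"number"}}}}},"required":["commands"]}

```bash
mkdir -p pics
cat > h.py <<'E'
import numpy as np, cv2
from plant import ctrl
def snap(n,f=None):
    s=ctrl.snapshot(n)
    if f: cv2.imwrite('pics/'+f,cv2.cvtColor(s['color'],cv2.COLOR_RGB2BGR))
    return s
def ray(s,u,v):
    K=np.array(s['camera_matrix']);R=np.array(s['rotation'])
    return np.array(s['origin']),R@np.linalg.solve(K,[u,v,1])
def onz(s,u,v,z):
    o,d=ray(s,u,v);return o+d*(z-o[2])/d[2]
def proj(s,p):
    K=np.array(s['camera_matrix']);R=np.array(s['rotation'])
    q=K@(R.T@(np.array(p)-np.array(s['origin'])));return q[:2]/q[2]
E
python3 - <<'E'
from h import *
np.set_printoptions(precision=3,suppress=True)
for c in('top','side'):
    s=snap(c,c+'0.png');print(c,s['origin'],np.array(s['rotation']).tolist(),np.array(s['camera_matrix']).tolist())
    for n in 'disc stem tower nave peg tray_two tray_three jar'.split():
        print(n,[(np.round(d['bbox']).tolist(),round(d['conf'],2)) for d in ctrl.find_in(s,n)])
print(ctrl.get_obs())
E
```

```text
top [0.408 0.012 0.855] [-173.20008395330484, -0.1913149952392919, -90.08174540613075] [[449.0850907996104, 0.0, 279.7600943621333], [0.0, 449.0850907996104, 208.254474543041], [0.0, 0.0, 1.0]]
disc [([227.0, 104.0, 27.0, 26.0], 0.78)]
stem [([307.0, 96.0, 21.0, 28.0], 0.83)]
tower [([309.0, 154.0, 24.0, 29.0], 0.73), ([305.0, 92.0, 26.0, 33.0], 0.49)]
nave [([220.0, 168.0, 35.0, 30.0], 0.98), ([280.0, 277.0, 31.0, 38.0], 0.91), ([149.0, 94.0, 38.0, 42.0], 0.85), ([196.0, 290.0, 34.0, 34.0], 0.81)]
peg [([313.0, 229.0, 16.0, 14.0], 0.67)]
tray_two [([400.0, 152.0, 87.0, 132.0], 0.75)]
tray_three [([110.0, 146.0, 76.0, 135.0], 0.93)]
jar [([228.0, 234.0, 23.0, 24.0], 0.57)]
side [0.464 0.416 0.587] [-142.56207994659167, 0.3023878308749426, -173.92061993106756] [[380.8222296958502, 0.0, 279.59679725002184], [0.0, 380.8222296958502, 207.99623453326006], [0.0, 0.0, 1.0]]
disc [([159.0, 230.0, 38.0, 37.0], 0.57), ([179.0, 162.0, 21.0, 37.0], 0.54)]
stem [([176.0, 162.0, 24.0, 38.0], 0.96)]
tower [([241.0, 160.0, 21.0, 37.0], 0.88)]
nave [([368.0, 272.0, 37.0, 42.0], 0.86), ([351.0, 202.0, 36.0, 34.0], 0.65), ([238.0, 236.0, 26.0, 42.0], 0.63), ([126.0, 302.0, 50.0, 47.0], 0.55)]
peg [([307.0, 180.0, 17.0, 23.0], 0.51)]
tray_two [([247.0, 91.0, 109.0, 57.0], 0.58)]
tray_three [([177.0, 316.0, 181.0, 102.0], 0.78)]
jar [([305.0, 238.0, 21.0, 34.0], 0.74)]
{'clock': 0.9, 'joint_pos': array([-50.185,  20.543,   0.681,   0.002, -70.137, -16.507]), 'qvel': array([-0.005, -0.078, -0.109, -0.005, -0.051, -0.052]), 'tau': array([  0.   , -58.236,  29.33 ,   7.002,   0.013,  -0.   ]), 'tool_pos': array([ 0.267, -0.62 ,  0.227]), 'orientation': array([-179.998,   -0.001, -156.691]), 'force': array([-0.67 , -0.116, -0.123]), 'moment': array([-0.038,  0.016, -0.047]), 'gripper_force': 0.0, 'opening': 0.08758320577331558}
```

View pics/top0.png

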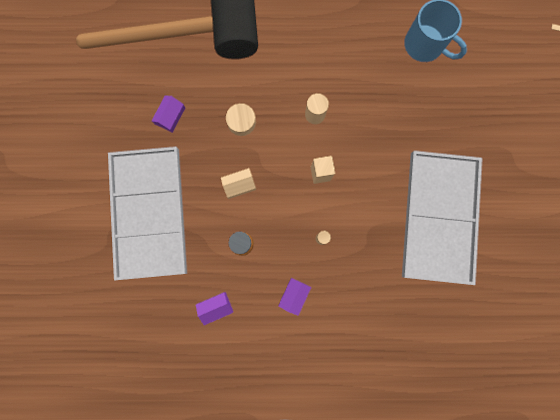

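View pics/side0.png

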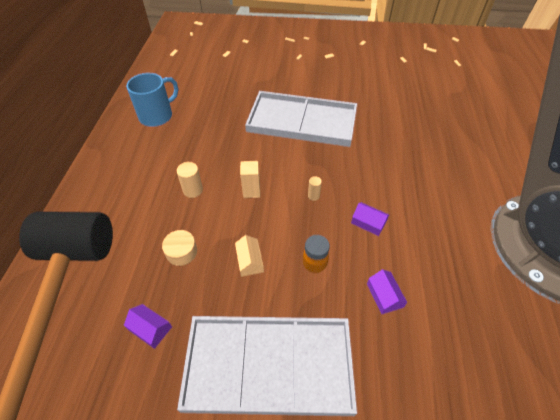

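The top view shows the candidates:
- **Nave:** light-wood one at (238,182). The purple look-alikes are at (169,113), (214,308) and (295,296).
- **Other blanks:** disc (240,118), stem (318,104), tower (323,168), peg (324,237).
- **Bystanders:** jar (240,243), plus mug and mallet.
- **Trays:** three-compartment at left, two-compartment at right.

I choose the light-wood nave. Next are the close crops.

Run:
```python
import re
t=open('h.py').read()
t=t.replace("def snap","from scipy.spatial.transform import Rotation as Ro\ndef snap",1).replace("    s=ctrl.snapshot(n)\n","    s=ctrl.snapshot(n); s['R']=Ro.from_euler('xyz',s['rotation'],degrees=True).as_matrix()\n").replace("R=np.array(s['rotation'])","R=s['R']")
open('h.py','w').write(t)
from h import *
s=snap('top');i=cv2.cvtColor(s['color'],cv2.COLOR_RGB2BGR)
cv2.imwrite('pics/tc.png',cv2.resize(i[85:260,210:345],None,fx=4.4*.77,fy=4.4*.77,interpolation=cv2.INTER_CUBIC))
q=snap('side');i=cv2.cvtColor(q['color'],cv2.COLOR_RGB2BGR)
cv2.imwrite('pics/sc.png',cv2.resize(i[150:290,150:350],None,fx=4,fy=4,interpolation=cv2.INTER_CUBIC))
np.set_printoptions(precision=4,suppress=True)
print(q['R'][:,2],s['R'][:,2],proj(s,[.4,0,0]),proj(q,[0,0,0]))
```

```text
[ 0.0685 -0.604  -0.794 ] [ 0.1184 -0.0035 -0.993 ] [284.5537 266.2271] [562.1434 244.599 ]
```

View pics/tc.png

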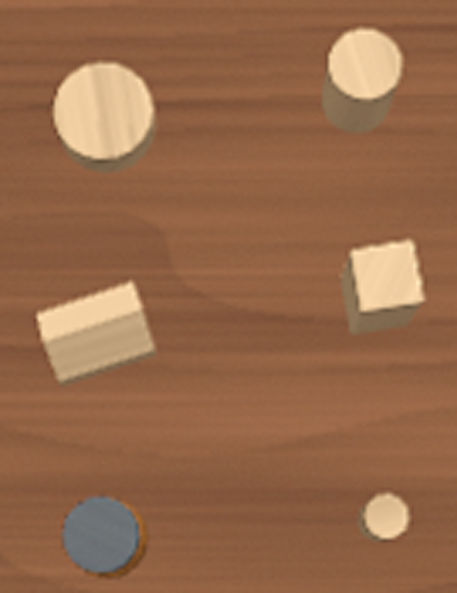

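View pics/sc.png

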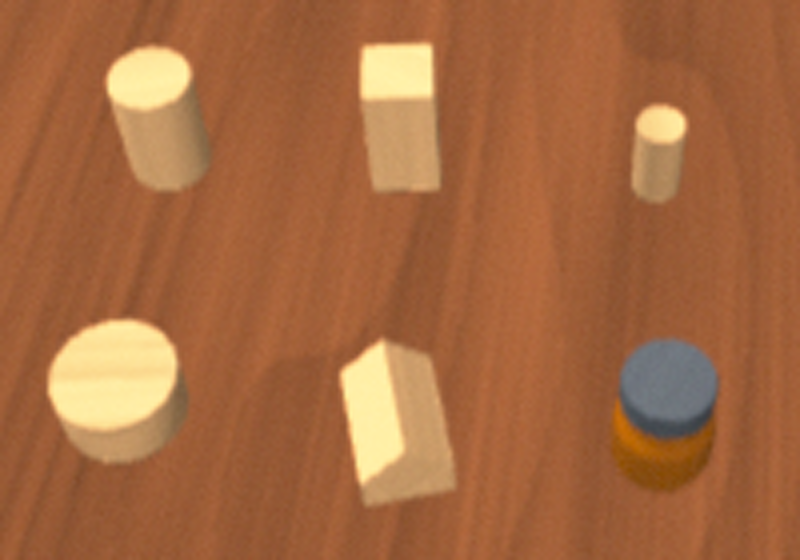

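Crops show the light-wood nave: ridge in the top crop (46,344)-(145,310), in the side crop (405,447)-(385,340). The other four blanks and the jar are clear and match the text. Next is triangulation.

```bash
cat > m.py <<'E'
from h import *
np.set_printoptions(precision=4,suppress=True)
s=snap('top');q=snap('side')
T=lambda x,y:(210+x/3.388-.35,85+y/3.388-.35)
S=lambda x,y:(150+x/4-.375,150+y/4-.375)
def tri(a,b):
    (o1,d1),(o2,d2)=ray(s,*a),ray(q,*b)
    d1=d1/np.linalg.norm(d1);d2=d2/np.linalg.norm(d2)
    t=np.linalg.lstsq(np.c_[d1,-d2],o2-o1,rcond=None)[0]
    p,r=o1+t[0]*d1,o2+t[1]*d2;return (p+r)/2,np.linalg.norm(p-r)
for n,a,b,h in [('disc',(104,111),(115,375),.03),('stem',(365,64),(150,77),.062),('tower',(386,275),(397,71),.07),('peg',(386,517),(661,124),.046),('jar',(101,534),(668,383),.06),('naveN',(46,344),(405,447),.04),('naveF',(145,310),(385,340),.04)]:
    print(n,*tri(T(*a),S(*b)),'top@h',onz(s,*T(*a),h)[:2],'side@h',onz(q,*S(*b),h)[:2])
c=[onz(s,*T(*p),.07)[:2] for p in [(348,249),(411,239),(424,300),(361,311)]]
for i in range(4): d=c[(i+1)%4]-c[i];print('tower edge',np.hypot(*d),np.degrees(np.arctan2(d[1],d[0])))
hsv=cv2.cvtColor(s['color'],cv2.COLOR_RGB2HSV)
for img,nm,bx in((s,'top3',(95,200,130,290)),(s,'top2',(390,495,135,300)),(q,'side3',(160,370,300,419)),(q,'side2',(235,368,80,155))):
    hv=cv2.cvtColor(img['color'],cv2.COLOR_RGB2HSV);m=((hv[...,1]<60)&(hv[...,2]>60)).astype(np.uint8)
    k=np.zeros_like(m);k[bx[2]:bx[3],bx[0]:bx[1]]=1;m=cv2.morphologyEx(m*k,cv2.MORPH_CLOSE,np.ones((5,5)))
    C=max(cv2.findContours(m,0,2)[0],key=cv2.contourArea)
    P=np.array([onz(img,*p[0],.02)[:2] for p in C],np.float32)
    (c,w,a)=cv2.minAreaRect(P*1000);print(nm,np.round(c,1),np.round(w,1),round(a,2))
E
python3 m.py
```

```text
disc [0.6803 0.0837 0.026 ] 0.0024455262162764607 top@h [0.6802 0.0835] side@h [0.6774 0.0862]
stem [ 0.6951 -0.0603  0.06  ] 0.002667076328625853 top@h [ 0.6958 -0.06  ] side@h [ 0.6928 -0.0582]
tower [ 0.5775 -0.0693  0.0671] 0.0022748158826091007 top@h [ 0.578 -0.069] side@h [ 0.5757 -0.0664]
peg [ 0.4517 -0.07    0.0431] 0.0011270187271856316 top@h [ 0.4521 -0.0698] side@h [ 0.4512 -0.0673]
jar [0.4422 0.081  0.0543] 0.0014265389518618849 top@h [0.4427 0.0804] side@h [0.4418 0.0847]
naveN [0.5466 0.1131 0.0387] 0.00020314996982098013 top@h [0.5465 0.1129] side@h [0.5463 0.1138]
naveF [0.5649 0.0596 0.0351] 0.002425724054673412 top@h [0.5652 0.0593] side@h [0.5628 0.0629]
tower edge 0.03371742638531923 -80.8504594712593
tower edge 0.03331674506672165 -169.03413946066286
tower edge 0.03365088162815864 99.9904579150282
tower edge 0.03381263362220399 11.058178009573059
top3 [501.7 258.4] [241.6 134.7] 5.2
top2 [ 492.8 -295.3] [135.9 241.2] 83.84
side3 [500.  262.1] [239.7 133.4] 5.03
side2 [ 491.5 -284.5] [152.3 239.8] 83.81
```

```bash
cat > plan.py <<'E'
from h import *
def plan(*w,start=None):
    o=ctrl.get_obs(); p=np.array(o['tool_pos']); r=Ro.from_euler('xyz',o['orientation'],degrees=True)
    print('clock',o['clock'],np.round(p,4),np.round(o['orientation'],2),'open',round(o['opening'],4),'gf',round(o['gripper_force'],1))
    if start: p=np.array(start[:3]);r=Ro.from_euler('xyz',[180,0,start[3]],degrees=True)
    for x,y,z,a in w:
        t=np.array([x,y,z]);R=Ro.from_euler('xyz',[180,0,a],degrees=True)
        v=(r.inv()*R).as_rotvec();d=r.inv().apply(t-p)*100
        print(np.round(v,3),np.round(d,2),'rows %.1f'%max(np.linalg.norm(d)/4.17,np.degrees(np.linalg.norm(v))/7.16))
        p,r=t,R
E
python3 - <<'E'
from plan import *
plan((.679,.085,.12,-186.1),(.679,.085,.005,-186.1))
E
```

```text
clock 1.1 [ 0.2671 -0.6199  0.2266] [ 180.      0.   -156.69] open 0.0879 gf 0.0
[0.    0.    0.513] [-65.72  48.44  10.66] rows 19.7
[0. 0. 0.] [-0.  -0.  11.5] rows 2.8
```

play_rows([
  [[0,0,0.513,-21.9,16.1,3.6,8.76],[0,0,0.513,-21.9,16.1,3.6,8.76],[0,0,0.513,-21.9,16.1,3.6,8.76],[0,0,0.513,-21.9,16.1,3.6,8.76],[0,0,0.513,-21.9,16.1,3.6,8.76],[0,0,0.513,-21.9,16.1,3.6,8.76],[0,0,0.513,-21.9,16.1,3.6,8.76],[0,0,0.513,-21.9,16.1,3.6,8.76]],
])

```text
clock: 1.77
tool_pos: [0.4064, -0.3814, 0.1902]
orientation: [179.9, 0.0, 174.1]
force: [-1.4, -0.5, -0.7]
opening: 0.0874
gripper_force: 0.0
```

Run:
```python
from plan import *
plan((.679,.085,.12,-186.1),(.679,.085,.005,-186.1))
```

```text
clock 1.7667 [ 0.4064 -0.3814  0.1902] [1.7995e+02 2.0000e-02 1.7412e+02] open 0.0874 gf 0.0
[0.001 0.    0.004] [-22.34  49.17   7.07] rows 13.1
[0. 0. 0.] [-0.  -0.  11.5] rows 2.8
```

play_rows([
  [[0,0,0,-11.1,24.7,3.5,8.76],[0,0,0,-11.1,24.7,3.5,8.76],[0,0,0,-11.1,24.7,3.5,8.76],[0,0,0,-11.1,24.7,3.5,8.76],[0,0,0,-11.1,24.7,3.5,8.76],[0,0,0,-11.1,24.7,3.5,8.76],[0,0,0,-11.1,24.7,3.5,8.76]],
])

```text
clock: 2.35
tool_pos: [0.5427, -0.1486, 0.1553]
orientation: [180.0, 0.0, 174.0]
force: [-0.3, 0.3, -0.2]
opening: 0.0878
gripper_force: 0.0
```

play_rows([
  [[0,0,0,-11.1,24.7,3.5,8.76],[0,0,0,-11.1,24.7,3.5,8.76],[0,0,0,-11.1,24.7,3.5,8.76],[0,0,0,-11.1,24.7,3.5,8.76],[0,0,0,-11.1,24.7,3.5,8.76],[0,0,0,-11.1,24.7,3.5,8.76],[0,0,0,-11.1,24.7,3.5,8.76],[0,0,0,-11.1,24.7,3.5,8.76]],
])

```text
clock: 3.02
tool_pos: [0.6794, 0.0863, 0.1189]
orientation: [-180.0, -0.0, 174.1]
force: [0.8, -0.8, 0.5]
opening: 0.0876
gripper_force: 0.0
```

Run:
```python
from plan import *
s=snap('top','t1.png'); q=snap('side','s1.png')
a=np.hstack([cv2.imread('pics/t1.png')[60:270,180:380],cv2.imread('pics/s1.png')[90:300,120:320]])
cv2.imwrite('pics/c1.png',cv2.resize(a,None,fx=2,fy=2))
plan((.679,.085,.005,-186.1),(.679,.085,.15,-186.1),(.551,-.299,.12,-186.1),(.551,-.299,.011,-186.1))
```

```text
clock 3.1167 [0.6777 0.0831 0.1197] [-1.7996e+02 -6.0000e-02  1.7400e+02] open 0.0876 gf 0.0
[-0.001 -0.001  0.002] [-0.12  0.21 11.47] rows 2.8
[0. 0. 0.] [  0.    0.  -14.5] rows 3.5
[0. 0. 0.] [  8.65 -39.54   3.  ] rows 9.7
[0. 0. 0.] [-0.  -0.  10.9] rows 2.6
```

View pics/c1.png

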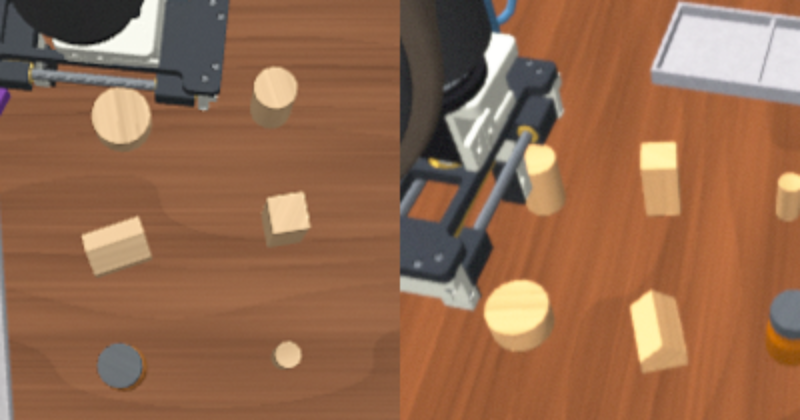

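Fingers straddle the disc at (120,115) in the crop, which still needs checking against the projected TCP.

Run:
```python
from plan import *
s=snap('top');q=snap('side')
o=ctrl.get_obs();R=Ro.from_euler('xyz',o['orientation'],degrees=True).as_matrix()
for d in(-.054,0,.054):
    p=o['tool_pos']+R[:,1]*d
    a=proj(s,p);b=proj(q,p);print((a-[180,60])*2,(b-[120,90])*2+[400,0])
print(o['tool_pos'])
```

```text
[177.22476801  90.636523  ] [518.84116988 187.21983641]
[113.87285499  84.11694203] [493.12095789 239.01248152]
[50.60544621 77.60605744] [464.43133764 296.78460723]
[0.67727063 0.08164642 0.12050247]
```

play_rows([
  [[0,0,0,-0.1,0.3,6,8.76],[0,0,0,-0.1,0.3,9,8.76],[0,0,0,-0.1,0.3,11.5,8.76],[0,0,0,-0.1,0.3,11.5,8.76],[0,0,0,-0.1,0.3,11.5,8.76],[0,0,0,-0.1,0.3,11.5,8.76]],
])

```text
clock: 3.72
tool_pos: [0.6789, 0.0841, 0.0061]
orientation: [180.0, 0.0, 173.9]
force: [-0.1, 0.5, -0.3]
opening: 0.0877
gripper_force: 0.0
```

play_rows([
  [[0,0,0,0,0,0,4.5],[0,0,0,0,0,0,4.5],[0,0,0,0,0,0,4.5],[0,0,0,0,0,0,4.5],[0,0,0,0,0,0,4.5],[0,0,0,0,0,0,4.5],[0,0,0,0,0,0,4.5],[0,0,0,0,0,0,4.5]],
])

```text
clock: 4.38
tool_pos: [0.679, 0.0852, 0.0058]
orientation: [-180.0, 0.0, 173.9]
force: [-0.6, -0.8, 2.8]
opening: 0.0556
gripper_force: 30.0
```

play_rows([
  [[0,0,0,0,0,-4,4.5],[0,0,0,0,0,-8,4.5],[0,0,0,0,0,-12,4.5],[0,0,0,0.5,-2.5,-14.5,4.5],[0,0,0,1.3,-6,-15,4.5],[0,0,0,2.2,-10,-15,4.5],[0,0,0,3.1,-14,-15,4.5],[0,0,0,4,-18,-15,4.5]],
])

```text
clock: 5.05
tool_pos: [0.6192, -0.0907, 0.1558]
orientation: [180.0, 0.0, 174.0]
force: [-0.1, 0.0, -0.6]
opening: 0.0557
gripper_force: 30.0
```

play_rows([
  [[0,0,0,0.9,-4,0,4.5],[0,0,0,1.8,-8,0,4.5],[0,0,0,2.7,-12,0,4.5],[0,0,0,3.6,-16,1,4.5],[0,0,0,4.3,-19.5,1.5,4.5],[0,0,0,4.6,-21.5,2,4.5],[0,0,0,4.6,-21.5,2,4.5],[0,0,0,4.6,-21.5,2,4.5]],
])

```text
clock: 5.72
tool_pos: [0.5506, -0.2996, 0.1349]
orientation: [180.0, -0.1, 173.8]
force: [0.6, 1.2, -0.6]
opening: 0.0553
gripper_force: 30.0
```

Run:
```python
from plan import *
s=snap('top','t2.png'); q=snap('side','s2.png')
a=np.hstack([cv2.imread('pics/t2.png')[130:300,380:560],cv2.imread('pics/s2.png')[60:230,220:400]])
cv2.imwrite('pics/c2.png',cv2.resize(a,None,fx=2.2,fy=2.2))
plan((.551,-.299,.012,-186.1),(.551,-.299,.15,-186.1),(.6945,-.0593,.14,-186.1))
```

```text
clock 5.8167 [ 0.5517 -0.2982  0.1355] [179.99   0.   173.91] open 0.0557 gf 30.0
[0. 0. 0.] [ 0.06 -0.09 12.35] rows 3.0
[0. 0. 0.] [  0.    0.  -13.8] rows 3.3
[0. 0. 0.] [-11.72  25.36   1.  ] rows 6.7
```

View pics/c2.png

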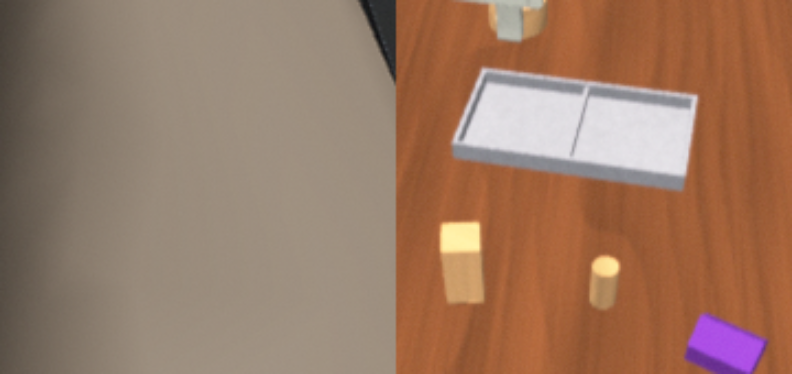

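play_rows([
  [[0,0,0,0,-0.2,4,4.5],[0,0,0,0,-0.2,7.5,4.5],[0,0,0,0,-0.2,10.5,4.5],[0,0,0,0,-0.2,12,4.5],[0,0,0,0,-0.2,12.4,4.5],[0,0,0,0,-0.2,12.4,4.5],[0,0,0,0,-0.2,12.4,6.4],[0,0,0,0,-0.2,12.4,6.4]],
])

```text
clock: 6.48
tool_pos: [0.5524, -0.2998, 0.0122]
orientation: [-180.0, 0.1, 174.0]
force: [-0.5, -1.0, 0.4]
opening: 0.0621
gripper_force: 0.0
```

play_rows([
  [[0,0,0,0,0,0,6.4],[0,0,0,0,0,0,6.4],[0,0,0,0,0,-2,6.4],[0,0,0,0,0,-6,6.4],[0,0,0,0,0,-10,6.4],[0,0,0,0,0,-14,8],[0,0,0,-1.5,3.2,-14,8],[0,0,0,-3,6.5,-14,8]],
])

```text
clock: 7.15
tool_pos: [0.5896, -0.24, 0.1558]
orientation: [-180.0, 0.4, 173.7]
force: [0.5, 0.7, -1.5]
opening: 0.0775
gripper_force: 0.0
```

Run:
```python
from plan import *
plan((.6945,-.0593,.14,-186.1),(.6945,-.0593,.02,-186.1))
```

```text
clock 7.15 [ 0.5896 -0.24    0.1558] [-179.99    0.41  173.73] open 0.0775 gf 0.0
[-0.     0.007 -0.003] [-8.44 19.11  1.63] rows 5.0
[0. 0. 0.] [-0. -0. 12.] rows 2.9
```

play_rows([
  [[0,0,0,-1.7,3.8,0,8.76],[0,0,0,-3.4,7.6,0,8.76],[0,0,0,-5.2,11.4,0,8.76],[0,0,0,-7,15.2,0.5,8.76],[0,0,0,-8.6,18.9,1,8.76],[0,0,0,-8.6,19,1.2,8.76],[0,0,0,-8.6,19,1.2,8.76],[0,0,0,-8.6,19,1.2,8.76]],
])

```text
clock: 7.82
tool_pos: [0.6934, -0.0589, 0.1393]
orientation: [-180.0, -0.0, 174.0]
force: [-0.0, -0.9, -0.6]
opening: 0.0873
gripper_force: 0.0
```

Run:
```python
from plan import *
s=snap('top','t3.png'); q=snap('side','s3.png')
a=np.hstack([cv2.imread('pics/t3.png')[60:330,240:500],cv2.imread('pics/s3.png')[60:330,120:380]])
cv2.imwrite('pics/c3.png',cv2.resize(a,None,fx=1.5,fy=1.5))
plan((.6945,-.0593,.02,-186.1),(.6945,-.0593,.15,-186.1),(.4337,-.2883,.15,-186.1),(.4337,-.2883,.027,-186.1))
```

```text
clock 7.9167 [ 0.6933 -0.0601  0.14  ] [-1.8000e+02  1.0000e-02  1.7387e+02] open 0.0878 gf 0.0
[-0.     0.    -0.001] [-0.1  0.1 12. ] rows 2.9
[0. 0. 0.] [  0.   0. -13.] rows 3.1
[0. 0. 0.] [ 23.5  -25.54  -0.  ] rows 8.3
[0. 0. 0.] [-0.  -0.  12.3] rows 2.9
```

View pics/c3.png

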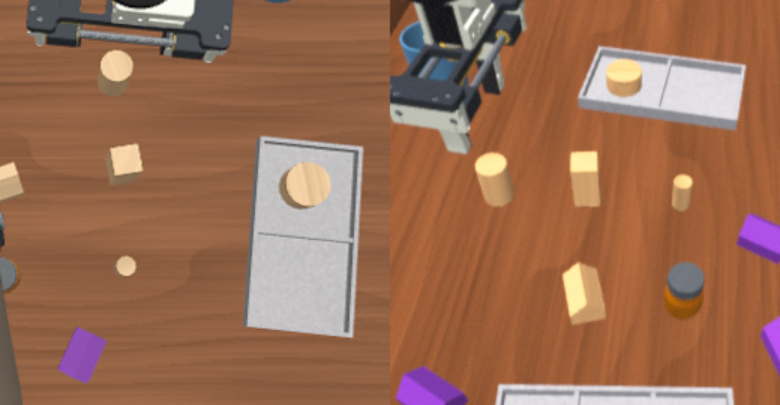

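The disc stands in the far compartment at (308,185) in the crop, and the fingers sit above the stem.

play_rows([
  [[0,0,0,-0.1,0.1,4,8.76],[0,0,0,-0.1,0.1,8,8.76],[0,0,0,-0.1,0.1,11,8.76],[0,0,0,-0.1,0.1,12,8.76],[0,0,0,-0.1,0.1,12,8.76],[0,0,0,-0.1,0.1,12,3],[0,0,0,-0.1,0.1,12,3],[0,0,0,-0.1,0.1,12,3]],
])

```text
clock: 8.58
tool_pos: [0.6965, -0.0584, 0.0223]
orientation: [180.0, 0.2, 173.9]
force: [0.2, 0.5, -0.1]
opening: 0.0732
gripper_force: 0.0
```

play_rows([
  [[0,0,0,0,0,0,3],[0,0,0,0,0,0,3],[0,0,0,0,0,0,3],[0,0,0,0,0,0,3],[0,0,0,0,0,0,3],[0,0,0,0,0,-3,3],[0,0,0,0,0,-7,3],[0,0,0,0,0,-11,3]],
])

```text
clock: 9.25
tool_pos: [0.6937, -0.0584, 0.1294]
orientation: [-179.9, -0.2, 173.9]
force: [1.8, -0.4, -0.0]
opening: 0.0396
gripper_force: 30.0
```

play_rows([
  [[0,0,0,0.5,-0.5,-2,3],[0,0,0,3,-3.2,-2,3],[0,0,0,5.8,-6.2,-2,3],[0,0,0,8.6,-9.2,-2,3],[0,0,0,11.4,-12.3,-2,3],[0,0,0,14.2,-15.4,-2,3],[0,0,0,17,-18.5,-2,3],[0,0,0,19.5,-21.3,-2,3]],
])

```text
clock: 9.92
tool_pos: [0.4761, -0.2504, 0.1496]
orientation: [180.0, -0.0, 173.9]
force: [0.3, -0.4, 0.7]
opening: 0.0396
gripper_force: 30.0
```

Run:
```python
from plan import *
plan((.4337,-.2883,.15,-186.1),(.4337,-.2883,.0265,-186.1))
```

```text
clock 9.9167 [ 0.4761 -0.2504  0.1496] [179.99  -0.   173.92] open 0.0396 gf 30.0
[ 0. -0.  0.] [ 3.82 -4.21 -0.04] rows 1.4
[0. 0. 0.] [-0.   -0.   12.35] rows 3.0
```

play_rows([
  [[0,0,0,2,-2.1,0,3],[0,0,0,3.9,-4.2,0,3],[0,0,0,3.9,-4.2,3,3],[0,0,0,3.9,-4.2,7,3],[0,0,0,3.9,-4.2,10.5,3],[0,0,0,3.9,-4.2,12.2,3],[0,0,0,3.9,-4.2,12.4,3],[0,0,0,3.9,-4.2,12.4,3]],
])

```text
clock: 10.58
tool_pos: [0.4343, -0.2869, 0.0244]
orientation: [180.0, -0.2, 173.9]
force: [-0.5, -0.0, -2.0]
opening: 0.0396
gripper_force: 30.0
```

play_rows([
  [[0,0,0,0,0,0,6],[0,0,0,0,0,0,6],[0,0,0,0,0,0,6],[0,0,0,0,0,0,6],[0,0,0,0,0,-3,6],[0,0,0,0,0,-7,6],[0,0,0,0,0,-11,6],[0,0,0,0,0,-13,6]],
])

```text
clock: 11.25
tool_pos: [0.4368, -0.2879, 0.1609]
orientation: [-179.9, 0.3, 174.0]
force: [0.7, -0.2, 0.1]
opening: 0.0599
gripper_force: 0.0
```

Run:
```python
from plan import *
plan((.577,-.068,.15,-170),(.577,-.068,.03,-170))
```

```text
clock 11.25 [ 0.4368 -0.2879  0.1609] [-179.9     0.35  173.96] open 0.0599 gf 0.0
[-0.003  0.006 -0.28 ] [-11.62  23.34   1.12] rows 6.3
[0. 0. 0.] [ 0. -0. 12.] rows 2.9
```

play_rows([
  [[0,0,-0.05,-1.8,3.5,0,8],[0,0,-0.1,-3.6,7.1,0,8],[0,0,-0.15,-5.4,10.7,0,8],[0,0,-0.2,-7.2,14.3,0,8],[0,0,-0.25,-9,17.9,0.3,8],[0,0,-0.28,-10.8,21.4,0.6,8],[0,0,-0.28,-11.8,23.4,0.6,8],[0,0,-0.28,-11.8,23.4,0.6,8]],
])

```text
clock: 11.92
tool_pos: [0.5797, -0.0633, 0.1497]
orientation: [-180.0, 0.1, -169.8]
force: [0.2, -1.4, 0.4]
opening: 0.0799
gripper_force: 0.0
```

Run:
```python
from plan import *
s=snap('top','t4.png'); q=snap('side','s4.png')
a=np.hstack([cv2.imread('pics/t4.png')[60:330,240:500],cv2.imread('pics/s4.png')[60:330,120:380]])
cv2.imwrite('pics/c4.png',cv2.resize(a,None,fx=1.5,fy=1.5))
plan((.577,-.068,.03,-170),(.577,-.068,.17,-170),(.501,.260,.16,-174.8),(.501,.26,.036,-174.8))
```

```text
clock 12.0167 [ 0.5774 -0.066   0.1496] [ 180.     -0.   -169.94] open 0.0804 gf 0.0
[ 0.    -0.     0.001] [ 0.07 -0.19 11.96] rows 2.9
[0. 0. 0.] [ -0.   0. -14.] rows 3.4
[ 0.    -0.     0.084] [ 1.79 33.62  1.  ] rows 8.1
[0. 0. 0.] [ 0.  -0.  12.4] rows 3.0
```

View pics/c4.png

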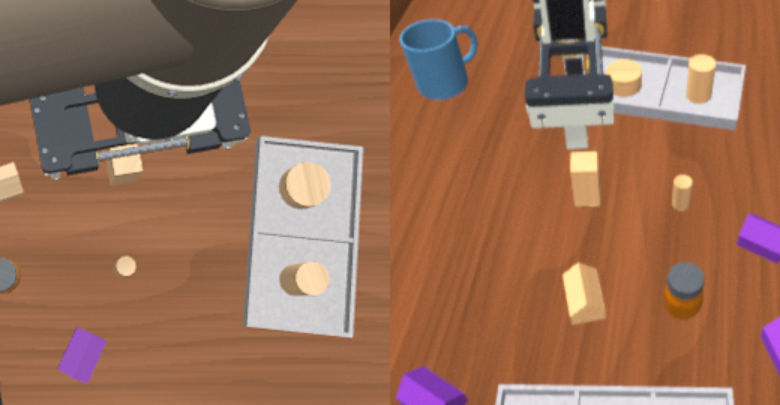

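Both mushroom blanks stand in the two-compartment tray, disc at (308,185) and stem at (312,280). The gripper is over the tower.

play_rows([
  [[0,0,0,0.1,-0.1,4,8],[0,0,0,0.1,-0.1,8,8],[0,0,0,0.1,-0.1,11,8],[0,0,0,0.1,-0.1,12,8],[0,0,0,0.1,-0.1,12,8],[0,0,0,0.1,-0.1,12,2.5],[0,0,0,0.1,-0.1,12,2.5],[0,0,0,0.1,-0.1,12,2.5]],
])

```text
clock: 12.68
tool_pos: [0.5779, -0.068, 0.0318]
orientation: [-180.0, 0.2, -170.0]
force: [0.2, -0.1, -0.1]
opening: 0.0652
gripper_force: 0.0
```

play_rows([
  [[0,0,0,0,0,0,2.5],[0,0,0,0,0,0,2.5],[0,0,0,0,0,0,2.5],[0,0,0,0,0,0,2.5],[0,0,0,0,0,0,2.5],[0,0,0,0,0,-3,2.5],[0,0,0,0,0,-7,2.5],[0,0,0,0,0,-11,2.5]],
])

```text
clock: 13.35
tool_pos: [0.5753, -0.0682, 0.1398]
orientation: [-180.0, -0.2, -170.0]
force: [1.1, -0.8, -1.0]
opening: 0.0337
gripper_force: 30.0
```

play_rows([
  [[0,0,0,0,0.5,-3,2.5],[0,0,0.08,0.2,4,-3,2.5],[0,0,0.08,0.4,8,-3,2.5],[0,0,0.08,0.7,12,-3,2.5],[0,0,0.08,0.9,16,-3,2.5],[0,0,0.08,1.1,20,-3,2.5],[0,0,0.08,1.3,24,-3,2.5],[0,0,0.08,1.5,28,-3,2.5]],
])

```text
clock: 14.02
tool_pos: [0.5122, 0.2069, 0.1697]
orientation: [180.0, 0.0, -174.6]
force: [1.1, -0.2, -0.4]
opening: 0.0339
gripper_force: 30.0
```

Run:
```python
from plan import *
plan((.501,.260,.16,-174.8),(.501,.26,.036,-174.8))
```

```text
clock 14.0167 [0.5122 0.2069 0.1697] [ 179.99    0.   -174.62] open 0.0339 gf 30.0
[0.    0.    0.003] [0.62 5.39 0.97] rows 1.3
[0. 0. 0.] [ 0.  -0.  12.4] rows 3.0
```

play_rows([
  [[0,0,0,0.4,2.8,0,2.5],[0,0,0,0.7,5.3,0,2.5],[0,0,0,0.7,5.3,3.5,2.5],[0,0,0,0.7,5.3,7.5,2.5],[0,0,0,0.7,5.3,11,2.5],[0,0,0,0.7,5.3,13,2.5],[0,0,0,0.7,5.3,13.4,2.5],[0,0,0,0.7,5.3,13.4,2.5]],
])

```text
clock: 14.68
tool_pos: [0.5003, 0.2566, 0.0342]
orientation: [-179.9, -0.1, -174.6]
force: [0.5, -0.4, 0.2]
opening: 0.0335
gripper_force: 30.0
```

play_rows([
  [[0,0,0,0,0,0,5.5],[0,0,0,0,0,0,5.5],[0,0,0,0,0,0,5.5],[0,0,0,0,0,0,5.5],[0,0,0,0,0,-3,5.5],[0,0,0,0,0,-7,5.5],[0,0,0,0,0,-11,5.5],[0,0,0,0,0,-13,5.5]],
])

```text
clock: 15.35
tool_pos: [0.5029, 0.2582, 0.1709]
orientation: [179.8, 0.3, -174.6]
force: [0.5, 1.1, -0.1]
opening: 0.0552
gripper_force: 0.0
```

Run:
```python
from plan import *
plan((.5555,.087,.14,-161),(.5555,.087,.005,-161))
```

```text
clock 15.35 [0.5029 0.2582 0.1709] [ 179.83    0.3  -174.59] open 0.0552 gf 0.0
[ 0.002  0.006 -0.237] [ -3.6  -17.55   3.05] rows 4.4
[0. 0. 0.] [ 0.  -0.  13.5] rows 3.2
```

play_rows([
  [[0,0,-0.06,-0.8,-3.8,0,8],[0,0,-0.12,-1.6,-7.6,0,8],[0,0,-0.18,-2.4,-11.4,0.5,8],[0,0,-0.237,-3.2,-15,1.5,8],[0,0,-0.237,-3.7,-17.7,2.5,8],[0,0,-0.237,-3.7,-17.7,2.5,8],[0,0,-0.237,-3.7,-17.7,2.5,8],[0,0,-0.237,-3.7,-17.7,2.5,8]],
])

```text
clock: 16.02
tool_pos: [0.5549, 0.0844, 0.1409]
orientation: [180.0, 0.0, -161.1]
force: [-0.0, 0.4, -0.1]
opening: 0.0799
gripper_force: 0.0
```

Run:
```python
from plan import *
s=snap('top','t5.png'); q=snap('side','s5.png')
a=np.hstack([cv2.imread('pics/t5.png')[80:340,90:350],cv2.imread('pics/s5.png')[160:420,150:410]])
cv2.imwrite('pics/c5.png',cv2.resize(a,None,fx=1.5,fy=1.5))
plan((.5555,.087,.005,-161),(.5555,.087,.15,-161),(.579,.267,.15,-174.8),(.579,.267,.011,-174.8))
```

```text
clock 16.1167 [0.5549 0.0853 0.1411] [ 1.7999e+02  6.0000e-02 -1.6100e+02] open 0.08 gf 0.0
[ 0.     0.001 -0.   ] [-0.1   0.14 13.61] rows 3.3
[0. 0. 0.] [  0.    0.  -14.5] rows 3.5
[ 0.    -0.     0.241] [-8.08 16.25  0.  ] rows 4.4
[0. 0. 0.] [ 0.  -0.  13.9] rows 3.3
```

View pics/c5.png

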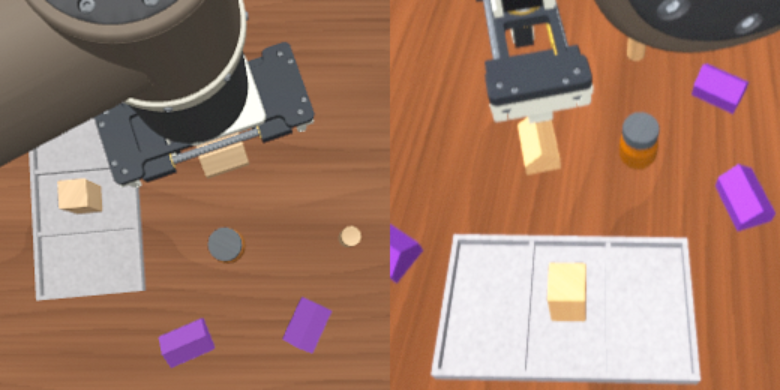

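The tower stands in the middle compartment at (78,196) in the crop, and the gripper is aligned with the light-wood nave's ridge.

play_rows([
  [[0,0,0,-0.1,0.1,4,8],[0,0,0,-0.1,0.1,8,8],[0,0,0,-0.1,0.1,11.5,8],[0,0,0,-0.1,0.1,13.2,8],[0,0,0,-0.1,0.1,13.6,8],[0,0,0,-0.1,0.1,13.6,8],[0,0,0,-0.1,0.1,13.6,4.5],[0,0,0,-0.1,0.1,13.6,4.5]],
])

```text
clock: 16.78
tool_pos: [0.5566, 0.0868, 0.0064]
orientation: [180.0, 0.2, -161.0]
force: [-0.1, 0.4, -0.2]
opening: 0.0717
gripper_force: 0.0
```

play_rows([
  [[0,0,0,0,0,0,4.5],[0,0,0,0,0,0,4.5],[0,0,0,0,0,0,4.5],[0,0,0,0,0,0,4.5],[0,0,0,0,0,0,4.5],[0,0,0,0,0,-3,4.5],[0,0,0,0,0,-7,4.5],[0,0,0,0,0,-11,4.5]],
])

```text
clock: 17.45
tool_pos: [0.5543, 0.0852, 0.1153]
orientation: [-180.0, -0.2, -161.1]
force: [1.5, 1.2, 0.2]
opening: 0.0558
gripper_force: 30.0
```

play_rows([
  [[0,0,0,0,0,-3.5,4.5],[0,0,0.06,-1.6,3.3,-3.5,4.5],[0,0,0.12,-3.3,6.7,-3.5,4.5],[0,0,0.18,-5,10.1,-3.5,4.5],[0,0,0.24,-6.7,13.5,-3.5,4.5],[0,0,0.24,-8,16.2,-3.5,4.5],[0,0,0.24,-8,16.2,-3.5,4.5],[0,0,0.24,-8,16.2,-3.5,4.5]],
])

```text
clock: 18.12
tool_pos: [0.5781, 0.2665, 0.1492]
orientation: [-180.0, -0.0, -174.7]
force: [0.2, -0.7, -1.2]
opening: 0.0559
gripper_force: 30.0
```

Run:
```python
from plan import *
snap('side');plan((.579,.267,.011,-174.8))
```

```text
clock 18.1667 [0.5779 0.2653 0.1492] [-1.7998e+02 -4.0000e-02 -1.7473e+02] open 0.056 gf 30.0
[-0.    -0.001  0.001] [-0.13  0.16 13.82] rows 3.3
```

play_rows([
  [[0,0,0,-0.1,0.1,4,4.5],[0,0,0,-0.1,0.1,8,4.5],[0,0,0,-0.1,0.1,11.5,4.5],[0,0,0,-0.1,0.1,13.4,4.5],[0,0,0,-0.1,0.1,13.8,4.5],[0,0,0,-0.1,0.1,13.8,4.5],[0,0,0,-0.1,0.1,13.8,6.3],[0,0,0,-0.1,0.1,13.8,6.3]],
])

```text
clock: 18.83
tool_pos: [0.5797, 0.2655, 0.0123]
orientation: [180.0, 0.1, -174.8]
force: [-0.7, 0.4, -0.4]
opening: 0.0618
gripper_force: 0.0
```

play_rows([
  [[0,0,0,0,0,0,6.3],[0,0,0,0,0,0,6.3],[0,0,0,0,0,-1.5,6.3],[0,0,0,0,0,-5,6.3],[0,0,0,0,0,-9,6.3],[0,0,0,0,0,-13,6.3],[0,0,0,0,0,-14,6.3],[0,0,0,0,0,-14,6.3]],
])

```text
clock: 19.5
tool_pos: [0.5814, 0.2675, 0.157]
orientation: [179.7, 0.4, -174.8]
force: [0.5, 0.3, 0.0]
opening: 0.0629
gripper_force: 0.0
```

Run:
```python
from plan import *
snap('side');plan((.4517,-.0687,.13,-174.8),(.4517,-.0687,.012,-174.8))
```

```text
clock 19.55 [0.5802 0.2668 0.1543] [ 179.83    0.23 -174.79] open 0.0631 gf 0.0
[0.003 0.004 0.   ] [ 15.85 -32.25   2.27] rows 8.6
[0. 0. 0.] [ 0.  -0.  11.8] rows 2.8
```

play_rows([
  [[0,0,0,1.8,-3.7,0,6.3],[0,0,0,3.6,-7.4,0,6.3],[0,0,0,5.4,-11.1,0,6.3],[0,0,0,7.2,-14.8,0,6.3],[0,0,0,9,-18.5,0,6.3],[0,0,0,10.8,-22.2,0,6.3],[0,0,0,12.6,-25.9,0,6.3],[0,0,0,14,-28.5,0,6.3]],
])

```text
clock: 20.22
tool_pos: [0.4632, -0.033, 0.1506]
orientation: [-180.0, -0.1, -174.8]
force: [0.5, -0.4, -0.1]
opening: 0.0631
gripper_force: 0.0
```

play_rows([
  [[0,0,0,1.8,-3.7,1,6.3],[0,0,0,1.8,-3.7,2,6.3],[0,0,0,1.8,-3.7,2,6.3],[0,0,0,1.8,-3.7,2,6.3]],
])

```text
clock: 20.55
tool_pos: [0.4505, -0.0694, 0.1309]
orientation: [-180.0, -0.1, -174.9]
force: [0.6, 0.9, 0.8]
opening: 0.0631
gripper_force: 0.0
```

Run:
```python
from plan import *
s=snap('top','t6.png'); q=snap('side','s6.png')
a=np.hstack([cv2.imread('pics/t6.png')[80:340,90:350],cv2.imread('pics/s6.png')[160:420,150:410]])
cv2.imwrite('pics/c6.png',cv2.resize(a,None,fx=1.5,fy=1.5))
plan((.4517,-.0687,.012,-174.8),(.4517,-.0687,.15,-174.8),(.423,.253,.15,-174.8),(.423,.253,.018,-174.8))
```

```text
clock 20.65 [ 0.4517 -0.0684  0.1317] [-179.99   -0.   -174.75] open 0.0626 gf 0.0
[-0.    -0.     0.001] [ 0.   -0.03 11.97] rows 2.9
[0. 0. 0.] [  0.    0.  -13.8] rows 3.3
[0. 0. 0.] [-0.06 32.3   0.  ] rows 7.7
[0. 0. 0.] [ 0.  -0.  13.2] rows 3.2
```

View pics/c6.png

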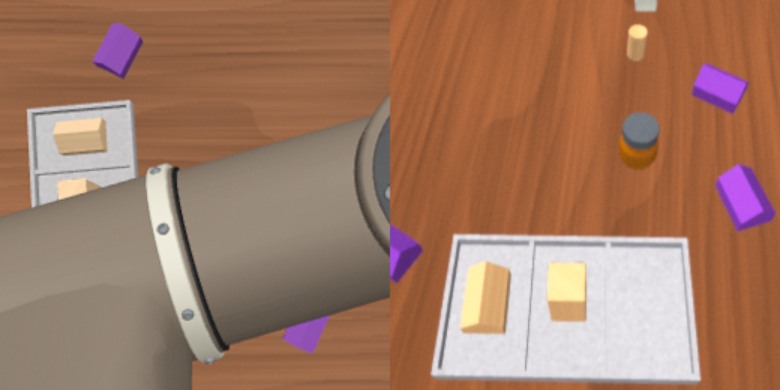

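Nave (485,297) and tower (567,290) both stand in their compartments in the side crop. The finger is above the peg at (638,42).

play_rows([
  [[0,0,0,0,0,4,6.3],[0,0,0,0,0,8,6.3],[0,0,0,0,0,11,6.3],[0,0,0,0,0,12,6.3],[0,0,0,0,0,12,6.3],[0,0,0,0,0,12,1.5],[0,0,0,0,0,12,1.5],[0,0,0,0,0,12,1.5]],
])

```text
clock: 21.32
tool_pos: [0.4525, -0.0683, 0.0129]
orientation: [180.0, 0.2, -174.7]
force: [0.5, 0.5, 0.7]
opening: 0.0487
gripper_force: 0.0
```

play_rows([
  [[0,0,0,0,0,0,1.5],[0,0,0,0,0,0,1.5],[0,0,0,0,0,0,1.5],[0,0,0,0,0,0,1.5],[0,0,0,0,0,0,1.5],[0,0,0,0,0,-3,1.5],[0,0,0,0,0,-7,1.5],[0,0,0,0,0,-11,1.5]],
])

```text
clock: 21.98
tool_pos: [0.4499, -0.0693, 0.1222]
orientation: [-180.0, -0.2, -174.8]
force: [2.0, -0.3, -0.3]
opening: 0.0236
gripper_force: 30.0
```

play_rows([
  [[0,0,0,0,0.5,-3,1.5],[0,0,0,0,4.5,-3,1.5],[0,0,0,0,8.5,-3,1.5],[0,0,0,0,12.5,-3,1.5],[0,0,0,0,16.5,-3,1.5],[0,0,0,0,20.5,-3,1.5],[0,0,0,0,24.5,-3,1.5],[0,0,0,0,28,-3,1.5]],
])

```text
clock: 22.65
tool_pos: [0.4251, 0.2121, 0.1518]
orientation: [180.0, 0.0, -174.8]
force: [1.5, -0.1, 0.2]
opening: 0.0235
gripper_force: 30.0
```

Run:
```python
from plan import *
snap('side');plan((.423,.253,.15,-174.8),(.423,.253,.0175,-174.8))
```

```text
clock 22.7 [0.4261 0.2168 0.152 ] [ 1.7989e+02  1.3000e-01 -1.7467e+02] open 0.0232 gf 30.0
[0.002 0.002 0.002] [-0.03  3.64  0.21] rows 0.9
[0. 0. 0.] [ 0.   -0.   13.25] rows 3.2
```

play_rows([
  [[0,0,0,0,4,0,1.5],[0,0,0,0,4,4,1.5],[0,0,0,0,4,8,1.5],[0,0,0,0,4,11.5,1.5],[0,0,0,0,4,13,1.5],[0,0,0,0,4,13.4,1.5],[0,0,0,0,4,13.4,1.5],[0,0,0,0,4,13.4,4.5]],
])

```text
clock: 23.37
tool_pos: [0.422, 0.2495, 0.0173]
orientation: [-180.0, -0.0, -174.8]
force: [1.0, -0.1, 0.0]
opening: 0.0262
gripper_force: 0.0
```

play_rows([
  [[0,0,0,0,0,0,4.5],[0,0,0,0,0,0,4.5],[0,0,0,0,0,0,4.5],[0,0,0,0,0,0,4.5],[0,0,0,0,0,-2,4.5],[0,0,0,0,0,-6,4.5],[0,0,0,0,0,-10,4.5],[0,0,0,0,0,-14,4.5]],
])

```text
clock: 24.03
tool_pos: [0.4217, 0.2492, 0.1593]
orientation: [-180.0, -0.0, -174.8]
force: [1.2, 1.2, -0.4]
opening: 0.0447
gripper_force: 0.0
```

play_rows([
  [[0,0,0,0,-4,-2,4.5],[0,0,0,-4,-8,-3,4.5],[0,0,0,-8,-12,-3,4.5],[0,0,0,-11,-15,-3,4.5],[0,0,0,-14,-18,-3,4.5],[0,0,0,-14,-18,-3,4.5],[0,0,0,-14,-18,-3,4.5],[0,0,0,-14,-18,-3,4.5]],
])

```text
clock: 24.7
tool_pos: [0.5786, 0.0815, 0.1868]
orientation: [-180.0, -0.1, -175.0]
force: [0.0, 0.6, 0.6]
opening: 0.0451
gripper_force: 0.0
```

Run:
```python
from plan import *
s=snap('top','t7.png'); q=snap('side','s7.png')
a=np.hstack([cv2.imread('pics/t7.png'),cv2.imread('pics/s7.png')])
cv2.imwrite('pics/c7.png',cv2.resize(a,None,fx=.71,fy=.71,interpolation=cv2.INTER_AREA))
plan()
```

```text
clock 24.8 [0.5774 0.083  0.1873] [ 1.8000e+02 -4.0000e-02 -1.7484e+02] open 0.0451 gf 0.0
```

View pics/c7.png

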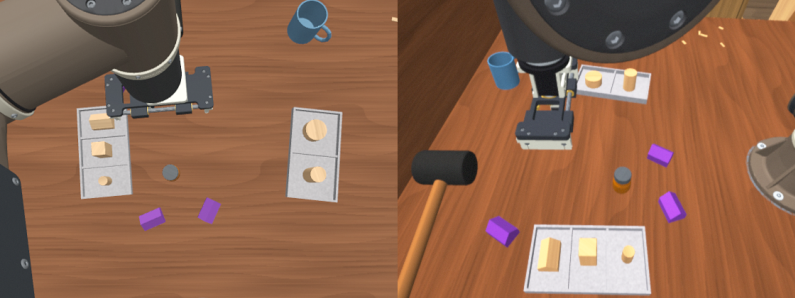

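View pics/s7.png

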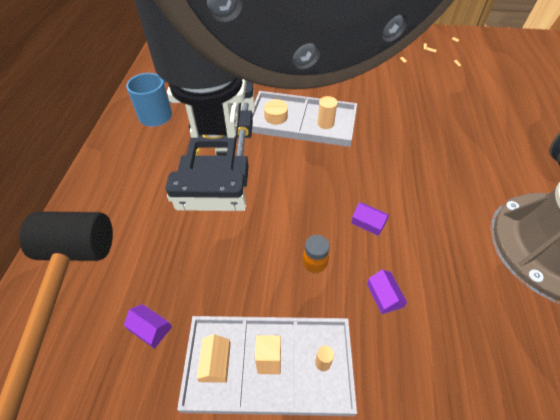

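All five blanks are upright in their own compartments: nave (212,358), tower (267,354) and peg (325,358) in one tray, disc (276,111) and stem (327,112) in the other. The jar at (316,252) has not moved.

```bash
python3 -c "
from plant import ctrl
print(ctrl.close_job())"
```

```text
the job is handed in; nothing more can be done
None
```

I handed the job in at about 25 s: both kits are made up, each blank upright in its own compartment with the tower in the middle, and the jar and purple look-alikes left where they stood.

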